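# Click the harness tester's knob to program three and start it

## Robot

A 6-joint arm with a two-finger parallel gripper is mounted at the origin on a cart in front of the work surface, level with it; the furniture and walls round the work are solid. World frame = base frame: x ahead of the robot, y to its left, z up, the work surface at z = 0. Lengths are in m, angles in rad, forces in N, time in s.
With the tool pointing down it reaches from about 0.3 to 1 m from the base axis. Payload 5.1 kg.
Tool frame: the origin (TCP) lies midway between the tips of the shut fingers; the grasp point (between the pads) lies 19 mm behind it; z points along the fingers, y is the line along which they close (so a half turn about z gives the same grasp; the last joint's range is limited). The gripper opens to 95 mm and grips with 3 to 60 N. Pads are 20 mm wide; open, the fingers measure 119 mm over their backs; the gripper's body (75 mm by 180 mm) begins 59 mm behind the grasp point.
Start: joints at [1.14, 0.124, 1.65, -0, 1.367, -0.083], TCP at [0.222, 0.611, 0.215] pointing down, gripper open.
Joint ranges: [-2.61, 2.61], [-1.02, 2.33], [0.03, 2.71], [-1.35, 4.49], [0.32, 2.68], [-2.91, 2.91]. Speed limits (rad/s): [2.57, 2.57, 3.14, 3.14, 3.14, 3.14].

## Interface

Orientations are given as a unit quaternion [x, y, z, w].
In Python, from plant import readout, vision, order, nets gives the robot as it stands.
- The arm moves only by the tool jog_arm, never from a script. Its argument "moves" is a list of rows, each an object of numbers: "jaw": the closure, from 0 (fully open) to 1 (shut); "tx", "ty", "tz": the shift along the tool's x, y, z normalised to -1 to 1, where 1 is 0.02 m; "rx", "ry", "rz": the turn, a rotation vector about the tool's x, y, z normalised to -1 to 1, where 1 is 0.08 rad. In form: [{"jaw": .., "tx": .., "ty": .., "tz": .., "rx": .., "ry": .., "rz": ..}, ...]. A call has exactly 5 rows; each row shifts and turns the commanded pose from where the row before left it, along the tool's axes as they then stand; what a row does not reach is not made up. A row lasts 1/12 s, in which the tool goes at most 41.7 mm and 7.16 degrees, less where a joint would pass 70% of its speed; a pose out of reach is approached as far as the arm can. A call with a number of a shift or a turn outside -1 to 1 is refused whole. A call with a gripper value outside its range is refused whole. The fingers move at their own pace and stop on an object; the grip force is fixed at half the most. Time passes only in rows, so rows that do not move let the fingers close, or fill a call up. It gives the time, the measured TCP pose, the force, the opening and the grip force at its end, in the units of the state.
- readout.read_state(): the state, without advancing time (a new reading comes with each control period).
- vision.get_image(name): name is "scene" or "top" or "wrist"; returns the picture (480x640x3 uint8, red, green, blue); there is no depth.
- vision.camera_info(name): a dict with "K" (3x3 intrinsics, pixels), "R" (3x3) and "t" (3): a world point X has camera coordinates R X + t; the wrist camera has in their place "mount" (4x4, takes a point from camera to tool coordinates, whose origin is the TCP and whose axes are the flange's). Camera axes: x right, y down, z forward; pixel columns grow to the right and rows downward; lengths in m; the calibration is good to about 2 mm. A picture is of the moment at which its call begins: read the wrist's pose just before it. camera_info takes no time and is no camera call.
- order.job_done(): hands the job in; it is judged then, once.
Trained networks look in the newest picture that a camera, given by its name, has taken for a name from the list of things; names that differ only in an ending like _2 or _b are one class to them, and where a whole thing is asked for, a point or a joint stands for the part that bears it (a point fixed in the world has none). Each returns a list of dicts, best first, with "conf" (0 to 1); they miss things now and then, are a little off and sometimes report something else, mostly with a low value. They report only what shows in the picture. A call takes as long as a camera call.
- nets.search_frame(name, camera): "centre" ([row, column] in pixels, amid what is visible of it).
- nets.silhouettes(name, camera): "mask" (480x640 bool, what is visible of it) and "centre" ([row, column] in pixels, amid what is visible of it).
The state is a dict: "time": time; "qpos": joint angles; "joint_vel": joint speeds; "tau": joint torques, N m; "eef_pos": TCP position; "eef_rot": TCP orientation; "ft_force": force on the tool from outside, world axes, zero at the start; "wrist_torque": the same for the moment, N m; "width": finger opening in m; "grip_force": force on a finger pad.
Only numpy, scipy, OpenCV 4.12 (cv2) and the standard library are available. Lean on these libraries where they do the work, as an engineer would, in place of code of your own. Each camera call takes 0.05 s, during which the arm holds its last target. There are 200 camera calls.

## Task

Set the harness tester to program three: with a fingertip, gently turn its big knurled knob, without gripping it, until it clicks into place with its white pointer line at the row of three dots. Then press the round start key beside it all the way down and let it come up again. Only touch things: leave the connector hood on the tester and everything on the bench around it where it is.

Things in the scene. Friction and masses are not known exactly. Their poses are not given: they have to be found in the camera images.
- tester: Harness tester: immovable flat grey box, black top panel, 160 (x) by 200 (y) by 50 mm high. Origin at the centre of its underside, z up, x from the front (row of five sockets) to the back. On the panel: knob axis at x -32, y +25 mm; start key at x -45, y -62 mm; radial rows of 1, 2, 3 and 4 white dots, clockwise, behind the knob, 57 to 78 mm from its axis.
- selector (a joint): Knob angle in rad, growing clockwise seen from above. It clicks into a notch every 45 degrees: 0 (one dot), 0.785 (two), 1.571 (three), 2.356 (four); stops at -0.12 and 2.48. The hump half way between notches takes up to 0.036 N m; past it the knob snaps on by itself, to within 0.04 rad of the notch. Starts in the notch of one dot.
- knob_top (a point): Centre of the knob's flat top, on its vertical axis, 65.5 mm above the bench. A black disc over a flat bright ring, 76 mm across, 12 mm high, rim knurled, underside 3.5 mm above the panel. A fingertip pressed on the top away from the centre and moved round the axis turns it; so does stroking the rim. Rigid when pressed down; about 10 N on its top turns it without slipping.
- pointer_tip (a point): Outer end of the white pointer line (22 by 4 mm) on the knob's top, 36 mm from the axis. From the axis the pointer lies at the angle 1.178 minus the joint value, counterclockwise from the tester's x axis.
- dots3 (a point): Middle dot of the row of three white dots on the panel, 64 mm from the knob's axis: the pointer is to point here.
- start_key (a joint): Travel of the start key in m: 0 up, 0.006 fully down; its spring needs about 5 N to hold it fully down and brings it up again.
- start_key_top (a point): Centre of the top of the start key, a round grey push button 24 mm in diameter in a steel collar on the panel; pressed straight down.
- dsub_hood: Black connector hood half, 39 x 45 x 12 mm, lying loose on the tester's panel behind the start key; origin at the centre of its underside. Leave it.
- trim_pot_box: Round grey tin, 59 mm in diameter, 24 mm high, loose on the bench; origin at the centre of its underside. Leave it.
- flux_bottle: Small bottle with a pointed cap, 33 mm wide, 94 mm high, standing loose; origin at the centre of its underside. Leave it.
- connector: Short round metal connector shell, 26 x 29 x 25 mm, lying loose on its side; origin at the centre of its underside. Leave it.
- marker: Marker pen, 14 mm thick, 135 mm long, lying loose; origin at the centre of the underside. Leave it.
- battery: Small block battery, 18 x 27 x 48 mm, standing loose; origin at the centre of its underside. Leave it.

How it is judged:
By the outcome, as a careful person would: the job done as asked, in the order asked, and still so for the second after the job is handed in, with the robot touching nothing.
It also fails if it takes over 40 s, if anything falls off the work surface, if the arm or the gripper's body presses on something with over 40 N, if the wrist force passes 120 N, or if a joint passes its speed limit or range.

## Working session

There is one attempt and no reset: what is moved stays moved. The work goes in short steps, Python scripts to look and compute and a tool call to move; the robot and the scene stay as the last step left them, time stands still between calls to the robot, and variables do not carry over. Pictures are saved under pics/ and viewed, at most 10 in all, crops included, and the job is handed in when it is done.

Besides the shell and the picture viewer there is one more tool, called after "Emit:" as a command line: name --argument value ..., lists and objects as JSON in quotes. jog_arm: Moves the arm, as the interface text tells. Scaled input: -1 to 1 covers 0.02 m each way for a shift and 0.08 rad each way for a turn. Its arguments: {"type":"object","properties":{"moves":{"type":"array"}},"required":["moves"]}

```bash
mkdir -p pics; python3 - <<'E'
from plant import readout,vision,nets
import cv2,numpy as np
s=readout.read_state();print(s)
for c in("top","scene"):
    im=vision.get_image(c);cv2.imwrite(f"pics/{c}0.png",im[:,:,::-1])
    ci=vision.camera_info(c);print(c,{k:np.round(np.array(v),4).tolist() for k,v in ci.items()})
    for n in("knob_top","pointer_tip","start_key_top","tester","dots3","dsub_hood"):
        print(n,[(np.round(d["centre"],1).tolist(),round(d["conf"],2)) for d in nets.search_frame(n,c)][:3])
E
```

```text
{'time': 0.0, 'qpos': array([ 1.14038904e+00,  1.24509301e-01,  1.65164804e+00, -1.42346340e-05,
        1.36749696e+00, -8.26114076e-02]), 'joint_vel': array([ 0.00024571, -0.00112786, -0.00012265, -0.00059014,  0.00106786,
        0.00021707]), 'tau': array([ 7.69131402e-04, -4.17610645e+01, -3.59933102e+01,  7.74854003e-02,
        4.93062276e-02, -1.82291592e-04]), 'eef_pos': array([0.22131024, 0.61049077, 0.21339968]), 'eef_rot': array([ 1.73021291e-01,  9.84917545e-01, -9.98861576e-04, -2.54783731e-04]), 'ft_force': array([-0.14905839,  0.36619495, -0.6725777 ]), 'wrist_torque': array([-0.01950217, -0.01224729, -0.04299441]), 'grip_force': 0.0, 'width': 0.0950968963644963}
top {'K': [[593.2513, 0.0, 317.9287], [0.0, 593.2513, 244.9013], [0.0, 0.0, 1.0]], 'R': [[-0.0169, -0.9999, -0.0003], [-0.9961, 0.0168, -0.0865], [0.0865, -0.0012, -0.9963]], 't': [0.0368, 0.5389, 1.0934]}
knob_top [([249.1, 373.1], 0.71)]
pointer_tip [([248.1, 373.7], 0.75)]
start_key_top [([239.8, 420.1], 0.55)]
tester [([231.1, 374.8], 0.9), ([148.4, 312.6], 0.5)]
dots3 [([236.4, 374.0], 0.6)]
dsub_hood [([191.2, 403.2], 0.97)]
scene {'K': [[451.3627, 0.0, 315.6131], [0.0, 451.3627, 240.8313], [0.0, 0.0, 1.0]], 'R': [[0.6534, -0.7566, 0.0248], [-0.3567, -0.3366, -0.8715], [0.6677, 0.5605, -0.4899]], 't': [-0.3677, 0.2588, 0.6951]}
knob_top [([261.8, 332.9], 0.74)]
pointer_tip [([260.0, 332.5], 0.73)]
start_key_top []
tester [([297.1, 430.5], 0.58)]
dots3 [([271.7, 344.1], 0.77)]
dsub_hood [([251.3, 384.7], 0.62)]
```

View pics/top0.png

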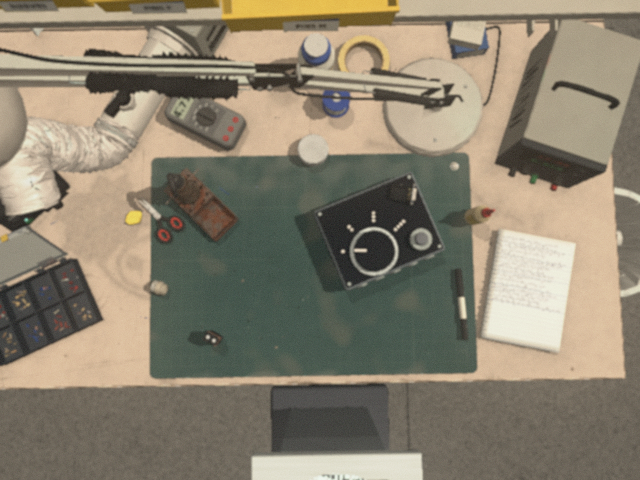

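View pics/scene0.png

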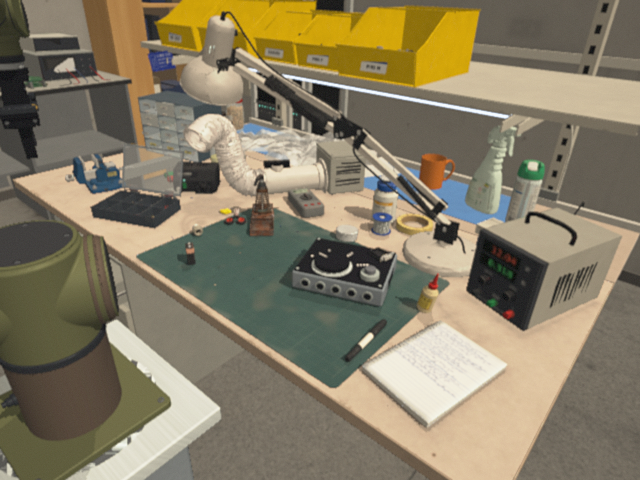

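The top view shows the tester turned by about 20°. The knob ring is at about row 250, col 374, with its pointer to the left. The key is at about (240, 421) and the hood at (191, 403). The space above them is clear; the lamp arm is further back.

```bash
cat > h.py <<'E'
import numpy as np,cv2
from plant import readout,vision,nets
from scipy.spatial.transform import Rotation as Ro
def ray(cam,row,col,z):
    c=vision.camera_info(cam);R=np.array(c["R"]);t=np.array(c["t"])
    o=-R.T@t;d=R.T@np.linalg.inv(c["K"])@[col,row,1];return o+d*(z-o[2])/d[2]
def proj(cam,X):
    c=vision.camera_info(cam);p=np.array(c["K"])@(np.array(c["R"])@X+np.array(c["t"]));return p[:2]/p[2]
def tester(x,y,z,T):
    c,s=np.cos(T[2]),np.sin(T[2]);return np.array([T[0]+c*x-s*y,T[1]+s*x+c*y,z])
E
python3 - <<'E'
from h import *
im=vision.get_image("top")
pts={}
for n,z in(("knob_top",.0655),("start_key_top",.06),("dsub_hood",.062),("tester",.05)):
    m=nets.silhouettes(n,"top")[0]["mask"].astype(np.uint8)
    cs=max(cv2.findContours(m,0,1)[0],key=cv2.contourArea)
    r=cv2.minAreaRect(cs);e=cv2.minEnclosingCircle(cs)
    pts[n]=ray("top",r[0][1],r[0][0],z);print(n,r,e,pts[n].round(4))
    if n=="tester": print([ray("top",p[1],p[0],.05).round(4).tolist() for p in cv2.boxPoints(r)])
v=pts["start_key_top"]-pts["knob_top"];print("dist",np.hypot(*v[:2]),"exp",np.hypot(13,87))
yaw=np.arctan2(v[1],v[0])-np.arctan2(-87,-13);print("yaw",yaw)
# screws / dots
g=cv2.cvtColor(im,cv2.COLOR_RGB2GRAY)
crop=cv2.resize(im[160:310,300:460],None,fx=5,fy=4*5/4,interpolation=2)[:600]
crop=cv2.resize(im[165:300,305:455],None,fx=4,fy=4,interpolation=2)
cv2.imwrite("pics/crop1.png",crop[:,:,::-1])
E
```

```text
knob_top ((373.5, 250.0), (40.0, 39.0), 90.0) ((373.37225341796875, 250.16787719726562), 20.89571762084961) [ 0.5248 -0.0727  0.0655]
start_key_top ((420.5, 238.5), (11.0, 11.0), 90.0) ((420.6176452636719, 238.38235473632812), 6.197685718536377) [ 0.5448 -0.1593  0.06  ]
dsub_hood ((402.2926940917969, 192.86585998535156), (25.288822174072266, 18.00033950805664), 6.340191841125488) ((402.208984375, 192.19349670410156), 13.318788528442383) [ 0.6291 -0.1283  0.062 ]
tester ((378.0431213378906, 230.76727294921875), (88.89446258544922, 108.4591293334961), 66.80140686035156) ((378.0, 230.0), 67.44637298583984) [ 0.5614 -0.0834  0.05  ]
[[0.5996, 0.04, 0.05], [0.6766, -0.1464, 0.05], [0.5233, -0.2061, 0.05], [0.4482, -0.0215, 0.05]]
dist 0.08894409151274017 exp 87.96590248499699
yaw 0.3749799658274682
```

View pics/crop1.png

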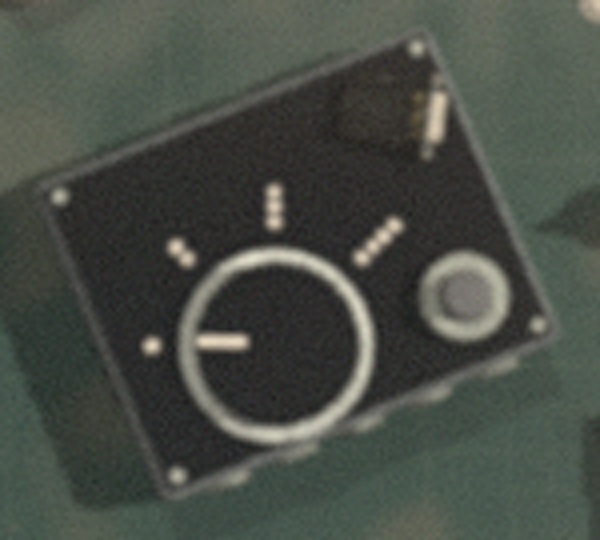

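The crop agrees with the networks: knob centre at crop (277, 345), which is (0.524, -0.073) in the world. The pointer is on the one dot, the tester yaw is about 0.38, and the three dots lie along world +x. I'll shut the fingers and travel across.

Emit:
jog_arm --moves '[{"jaw": 1, "tx": -1, "ty": -1, "tz": 0, "rx": 0, "ry": 0, "rz": 0}, {"jaw": 1, "tx": -1, "ty": -1, "tz": 0, "rx": 0, "ry": 0, "rz": 0}, {"jaw": 1, "tx": -1, "ty": -1, "tz": 0, "rx": 0, "ry": 0, "rz": 0}, {"jaw": 1, "tx": -1, "ty": -1, "tz": 0, "rx": 0, "ry": 0, "rz": 0}, {"jaw": 1, "tx": -1, "ty": -1, "tz": 0, "rx": 0, "ry": 0, "rz": 0}]'

```text
time: 1.37
eef_pos: [0.2818, 0.4818, 0.2146]
eef_rot: [0.173, 0.985, 0.0, 0.0]
ft_force: [0.5, 0.2, 0.7]
width: 0.0671
grip_force: 0.0
```

Emit:
jog_arm --moves '[{"jaw": 1, "tx": -1, "ty": -1, "tz": 0, "rx": 0, "ry": 0, "rz": 0}, {"jaw": 1, "tx": -1, "ty": -1, "tz": 0, "rx": 0, "ry": 0, "rz": 0}, {"jaw": 1, "tx": -1, "ty": -1, "tz": 0, "rx": 0, "ry": 0, "rz": 0}, {"jaw": 1, "tx": -1, "ty": -1, "tz": 0, "rx": 0, "ry": 0, "rz": 0}, {"jaw": 1, "tx": -1, "ty": -1, "tz": 0, "rx": 0, "ry": 0, "rz": 0}]'

```text
time: 1.78
eef_pos: [0.3417, 0.3536, 0.2148]
eef_rot: [0.173, 0.985, 0.0, 0.0]
ft_force: [1.1, 0.3, 0.1]
width: 0.0338
grip_force: 0.0
```

Emit:
jog_arm --moves '[{"jaw": 1, "tx": -1, "ty": -1, "tz": 0, "rx": 0, "ry": 0, "rz": 0}, {"jaw": 1, "tx": -1, "ty": -1, "tz": 0, "rx": 0, "ry": 0, "rz": 0}, {"jaw": 1, "tx": -1, "ty": -1, "tz": 0, "rx": 0, "ry": 0, "rz": 0}, {"jaw": 1, "tx": -1, "ty": -1, "tz": 0, "rx": 0, "ry": 0, "rz": 0}, {"jaw": 1, "tx": -1, "ty": -1, "tz": 0, "rx": 0, "ry": 0, "rz": 0}]'

```text
time: 2.2
eef_pos: [0.4017, 0.2255, 0.2149]
eef_rot: [0.173, 0.985, 0.0, 0.0]
ft_force: [0.4, 0.6, -0.4]
width: 0.0026
grip_force: 0.0
```

Emit:
jog_arm --moves '[{"jaw": 1, "tx": -1, "ty": -1, "tz": 0, "rx": 0, "ry": 0, "rz": 0}, {"jaw": 1, "tx": -1, "ty": -1, "tz": 0, "rx": 0, "ry": 0, "rz": 0}, {"jaw": 1, "tx": -1, "ty": -1, "tz": 0, "rx": 0, "ry": 0, "rz": 0}, {"jaw": 1, "tx": -1, "ty": -1, "tz": 0, "rx": 0, "ry": 0, "rz": 0}, {"jaw": 1, "tx": -1, "ty": -1, "tz": 0, "rx": 0, "ry": 0, "rz": 0}]'

```text
time: 2.62
eef_pos: [0.4617, 0.0973, 0.2149]
eef_rot: [0.173, 0.985, 0.0, 0.0]
ft_force: [0.7, -0.3, 0.3]
width: 0.0005
grip_force: 0.0
```

Emit:
jog_arm --moves '[{"jaw": 1, "tx": -1, "ty": -1, "tz": 0, "rx": 0, "ry": 0, "rz": 0}, {"jaw": 1, "tx": -1, "ty": -1, "tz": 0, "rx": 0, "ry": 0, "rz": 0}, {"jaw": 1, "tx": -1, "ty": -1, "tz": 0, "rx": 0, "ry": 0, "rz": 0}, {"jaw": 1, "tx": -0.5, "ty": -1, "tz": 0, "rx": 0, "ry": 0, "rz": 0}, {"jaw": 1, "tx": 0, "ty": 0, "tz": 0, "rx": 0, "ry": 0, "rz": 0}]'

```text
time: 3.03
eef_pos: [0.5004, -0.0035, 0.2147]
eef_rot: [0.175, 0.985, -0.001, 0.0]
ft_force: [-1.7, 0.2, 0.1]
width: 0.0003
grip_force: 0.0
```

```bash
cat >> h.py <<'E'
def wray(s,row,col,z):
    c=vision.camera_info("wrist");M=np.array(c["mount"]);R=Ro.from_quat(s["eef_rot"]).as_matrix()
    o=R@M[:3,3]+s["eef_pos"];d=R@M[:3,:3]@np.linalg.inv(c["K"])@[col,row,1];return o+d*(z-o[2])/d[2]
def look(fn):
    s=readout.read_state();im=vision.get_image("wrist");cv2.imwrite(fn,im[:,:,::-1]);return s,im
E
python3 - <<'E'
from h import *
s,im=look("pics/w1.png")
print(vision.camera_info("wrist"),s["qpos"].round(3),s["eef_pos"])
for n,z in(("knob_top",.0655),("start_key_top",.06)):
    for d in nets.silhouettes(n,"wrist")[:2]:
        cs=max(cv2.findContours(d["mask"].astype(np.uint8),0,1)[0],key=cv2.contourArea)
        e=cv2.fitEllipse(cs);print(n,d["conf"],e,wray(s,e[0][1],e[0][0],z).round(4))
E
```

```text
{'K': array([[359.51847071,   0.        , 324.42823808],
       [  0.        , 359.51847071, 236.85755104],
       [  0.        ,   0.        ,   1.        ]]), 'mount': array([[-1.32453261e-03, -9.66504963e-01, -2.56644506e-01,
         7.17619221e-02],
       [ 9.99999120e-01, -1.26117660e-03, -4.11456348e-04,
         2.20842778e-04],
       [ 7.40005584e-05, -2.56644825e-01,  9.66505783e-01,
        -1.70563953e-01],
       [ 0.00000000e+00,  0.00000000e+00,  0.00000000e+00,
         1.00000000e+00]])} [-1.140e-01 -2.140e-01  1.977e+00 -1.000e-03  1.379e+00 -1.332e+00] [ 0.50043954 -0.00350544  0.2147365 ]
knob_top 0.97 ((263.4220886230469, 262.5868835449219), (58.652793884277344, 83.79290771484375), 91.9579849243164) [ 0.5165 -0.0705  0.0655]
knob_top 0.15 ((439.5188293457031, 375.8463439941406), (11.163414001464844, 25.565309524536133), 174.83139038085938) [0.692  0.0516 0.0655]
start_key_top 0.54 ((190.82571411132812, 313.30169677734375), (11.762147903442383, 26.823116302490234), 88.9255599975586) [ 0.5421 -0.1603  0.06  ]
```

View pics/w1.png

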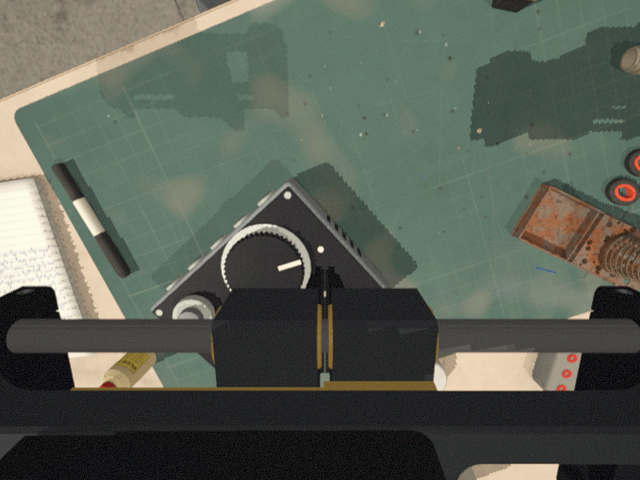

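Wrist view: the knob is partly hidden behind the gripper, with its circle centred near row 271, col 266. That agrees with (0.523, -0.073). The key is at (313, 191), giving (0.543, -0.160). Now over to the pointer side of the knob (radius 24 mm) and down.

Emit:
jog_arm --moves '[{"jaw": 1, "tx": -0.9, "ty": -0.9, "tz": 0.9, "rx": 0, "ry": 0, "rz": 0}, {"jaw": 1, "tx": -0.9, "ty": -0.85, "tz": 0.9, "rx": 0, "ry": 0, "rz": 0}, {"jaw": 1, "tx": 0, "ty": 0, "tz": 1, "rx": 0, "ry": 0, "rz": 0}, {"jaw": 1, "tx": 0, "ty": 0, "tz": 1, "rx": 0, "ry": 0, "rz": 0}, {"jaw": 1, "tx": 0, "ty": 0, "tz": 1, "rx": 0, "ry": 0, "rz": 0}]'

```text
time: 3.6
eef_pos: [0.5218, -0.0446, 0.118]
eef_rot: [0.172, 0.985, 0.0, 0.0]
ft_force: [0.0, 0.1, -0.2]
width: 0.0004
grip_force: 0.0
```

Emit:
jog_arm --moves '[{"jaw": 1, "tx": 0, "ty": 0, "tz": 1, "rx": 0, "ry": 0, "rz": 0}, {"jaw": 1, "tx": 0, "ty": 0, "tz": 0.8, "rx": 0, "ry": 0, "rz": 0}, {"jaw": 1, "tx": 0, "ty": 0, "tz": 0, "rx": 0, "ry": 0, "rz": 0}, {"jaw": 1, "tx": 0, "ty": 0, "tz": 0, "rx": 0, "ry": 0, "rz": 0}, {"jaw": 1, "tx": 0, "ty": 0, "tz": 0, "rx": 0, "ry": 0, "rz": 0}]'

```text
time: 4.02
eef_pos: [0.5225, -0.0449, 0.0839]
eef_rot: [0.172, 0.985, 0.0, 0.001]
ft_force: [0.1, -0.8, -0.6]
width: 0.0002
grip_force: 0.0
```

Emit:
jog_arm --moves '[{"jaw": 1, "tx": -0.1, "ty": -0.2, "tz": 0.5, "rx": 0, "ry": 0, "rz": 0}, {"jaw": 1, "tx": 0, "ty": 0, "tz": 0.35, "rx": 0, "ry": 0, "rz": 0}, {"jaw": 1, "tx": 0, "ty": 0, "tz": 0.05, "rx": 0, "ry": 0, "rz": 0}, {"jaw": 1, "tx": 0, "ty": 0, "tz": 0, "rx": 0, "ry": 0, "rz": 0}, {"jaw": 1, "tx": 0, "ty": 0, "tz": 0, "rx": 0, "ry": 0, "rz": 0}]'

```text
time: 4.43
eef_pos: [0.5234, -0.0504, 0.0657]
eef_rot: [0.173, 0.985, -0.0, 0.001]
ft_force: [0.1, -0.5, 4.9]
width: 0.0001
grip_force: 2.3
```

Emit:
jog_arm --moves '[{"jaw": 1, "tx": 0, "ty": 0, "tz": 0.03, "rx": 0, "ry": 0, "rz": 0}, {"jaw": 1, "tx": 0, "ty": 0, "tz": 0, "rx": 0, "ry": 0, "rz": 0}, {"jaw": 1, "tx": 0, "ty": 0, "tz": 0, "rx": 0, "ry": 0, "rz": 0}, {"jaw": 1, "tx": 0, "ty": 0, "tz": 0, "rx": 0, "ry": 0, "rz": 0}, {"jaw": 1, "tx": 0, "ty": 0, "tz": 0, "rx": 0, "ry": 0, "rz": 0}]'

```text
time: 4.85
eef_pos: [0.5235, -0.0504, 0.0657]
eef_rot: [0.173, 0.985, -0.0, 0.001]
ft_force: [-0.6, 0.2, 8.2]
width: 0.0005
grip_force: 3.9
```

Emit:
jog_arm --moves '[{"jaw": 1, "tx": 0, "ty": 0, "tz": 0.04, "rx": 0, "ry": 0, "rz": 0}, {"jaw": 1, "tx": -0.086, "ty": 0.026, "tz": 0, "rx": 0, "ry": 0, "rz": 1}, {"jaw": 1, "tx": -0.086, "ty": 0.026, "tz": 0, "rx": 0, "ry": 0, "rz": 1}, {"jaw": 1, "tx": -0.086, "ty": 0.026, "tz": 0, "rx": 0, "ry": 0, "rz": 1}, {"jaw": 1, "tx": -0.086, "ty": 0.026, "tz": 0, "rx": 0, "ry": 0, "rz": 1}]'

```text
time: 5.27
eef_pos: [0.5313, -0.0511, 0.0657]
eef_rot: [0.33, 0.944, 0.001, 0.002]
ft_force: [-0.5, 2.4, 10.3]
width: 0.0001
grip_force: 5.0
```

Emit:
jog_arm --moves '[{"jaw": 1, "tx": -0.086, "ty": 0.026, "tz": 0, "rx": 0, "ry": 0, "rz": 1}, {"jaw": 1, "tx": -0.086, "ty": 0.026, "tz": 0, "rx": 0, "ry": 0, "rz": 1}, {"jaw": 1, "tx": 0, "ty": 0, "tz": 0, "rx": 0, "ry": 0, "rz": 0}, {"jaw": 1, "tx": 0, "ty": 0, "tz": 0, "rx": 0, "ry": 0, "rz": 0}, {"jaw": 1, "tx": 0, "ty": 0, "tz": 0, "rx": 0, "ry": 0, "rz": 0}]'

```text
time: 5.68
eef_pos: [0.535, -0.0524, 0.0657]
eef_rot: [0.402, 0.915, 0.001, 0.002]
ft_force: [1.2, 2.5, 10.1]
width: 0.0007
grip_force: 4.5
```

Emit:
jog_arm --moves '[{"jaw": 1, "tx": -0.086, "ty": 0.026, "tz": 0, "rx": 0, "ry": 0, "rz": 1}, {"jaw": 1, "tx": -0.086, "ty": 0.026, "tz": 0, "rx": 0, "ry": 0, "rz": 1}, {"jaw": 1, "tx": -0.086, "ty": 0.026, "tz": 0, "rx": 0, "ry": 0, "rz": 1}, {"jaw": 1, "tx": -0.086, "ty": 0.026, "tz": 0, "rx": 0, "ry": 0, "rz": 1}, {"jaw": 1, "tx": -0.086, "ty": 0.026, "tz": 0, "rx": 0, "ry": 0, "rz": 1}]'

```text
time: 6.1
eef_pos: [0.5423, -0.0579, 0.0657]
eef_rot: [0.578, 0.816, 0.002, 0.002]
ft_force: [2.6, 2.8, 7.6]
width: 0.0002
grip_force: 3.9
```

Emit:
jog_arm --moves '[{"jaw": 1, "tx": -0.086, "ty": 0.026, "tz": 0, "rx": 0, "ry": 0, "rz": 1}, {"jaw": 1, "tx": -0.086, "ty": 0.026, "tz": 0, "rx": 0, "ry": 0, "rz": 1}, {"jaw": 1, "tx": -0.086, "ty": 0.026, "tz": 0, "rx": 0, "ry": 0, "rz": 1}, {"jaw": 1, "tx": 0, "ty": 0, "tz": 0, "rx": 0, "ry": 0, "rz": 0}, {"jaw": 1, "tx": 0, "ty": 0, "tz": 0, "rx": 0, "ry": 0, "rz": 0}]'

```text
time: 6.52
eef_pos: [0.5454, -0.0626, 0.0657]
eef_rot: [0.67, 0.742, 0.003, 0.002]
ft_force: [3.5, 2.6, 6.1]
width: 0.0006
grip_force: 3.5
```

Emit:
jog_arm --moves '[{"jaw": 1, "tx": 0, "ty": 0, "tz": 0.05, "rx": 0, "ry": 0, "rz": 0}, {"jaw": 1, "tx": -0.086, "ty": 0.026, "tz": 0.01, "rx": 0, "ry": 0, "rz": 1}, {"jaw": 1, "tx": -0.086, "ty": 0.026, "tz": 0.01, "rx": 0, "ry": 0, "rz": 1}, {"jaw": 1, "tx": -0.086, "ty": 0.026, "tz": 0.01, "rx": 0, "ry": 0, "rz": 1}, {"jaw": 1, "tx": -0.086, "ty": 0.026, "tz": 0.01, "rx": 0, "ry": 0, "rz": 1}]'

```text
time: 6.93
eef_pos: [0.5483, -0.0699, 0.0656]
eef_rot: [0.781, 0.625, 0.004, 0.003]
ft_force: [1.6, 3.3, 14.0]
width: 0.0004
grip_force: 7.0
```

Emit:
jog_arm --moves '[{"jaw": 1, "tx": -0.086, "ty": 0.026, "tz": 0, "rx": 0, "ry": 0, "rz": 1}, {"jaw": 1, "tx": -0.07, "ty": 0.02, "tz": 0, "rx": 0, "ry": 0, "rz": 0.8}, {"jaw": 1, "tx": 0, "ty": 0, "tz": 0, "rx": 0, "ry": 0, "rz": 0}, {"jaw": 1, "tx": 0, "ty": 0, "tz": 0, "rx": 0, "ry": 0, "rz": 0}, {"jaw": 1, "tx": 0, "ty": 0, "tz": 0, "rx": 0, "ry": 0, "rz": 0}]'

```text
time: 7.35
eef_pos: [0.5487, -0.0734, 0.0657]
eef_rot: [0.823, 0.568, 0.004, 0.003]
ft_force: [2.5, 3.1, 12.3]
width: 0.0002
grip_force: 6.2
```

Emit:
jog_arm --moves '[{"jaw": 1, "tx": 0, "ty": 0, "tz": -0.2, "rx": 0, "ry": 0, "rz": 0}, {"jaw": 1, "tx": 0, "ty": 0, "tz": -1, "rx": 0, "ry": 0, "rz": 0}, {"jaw": 1, "tx": 0, "ty": 0, "tz": -1, "rx": 0, "ry": 0, "rz": 0}, {"jaw": 1, "tx": 0, "ty": 0, "tz": -1, "rx": 0, "ry": 0, "rz": 0}, {"jaw": 1, "tx": 0, "ty": 0, "tz": -1, "rx": 0, "ry": 0, "rz": 0}]'

```text
time: 7.77
eef_pos: [0.5433, -0.0729, 0.1451]
eef_rot: [0.823, 0.569, -0.001, -0.001]
ft_force: [0.9, -0.8, -1.4]
width: 0.0007
grip_force: 0.0
```

```bash
python3 - <<'E'
from h import *
s,im=look("pics/w2.png");t=vision.get_image("top")
a=cv2.resize(t[165:300,305:455],(500,450),interpolation=2);b=cv2.resize(im,(300,225))
o=np.zeros((450,800,3),np.uint8);o[:,:500]=a;o[:225,500:]=b
cv2.imwrite("pics/c2.png",o[:,:,::-1]);print(s["eef_pos"],s["qpos"].round(2))
E
```

```text
[ 0.54333061 -0.07293317  0.14513435] [-0.23 -0.05  1.94 -0.    1.24  0.13]
```

View pics/c2.png

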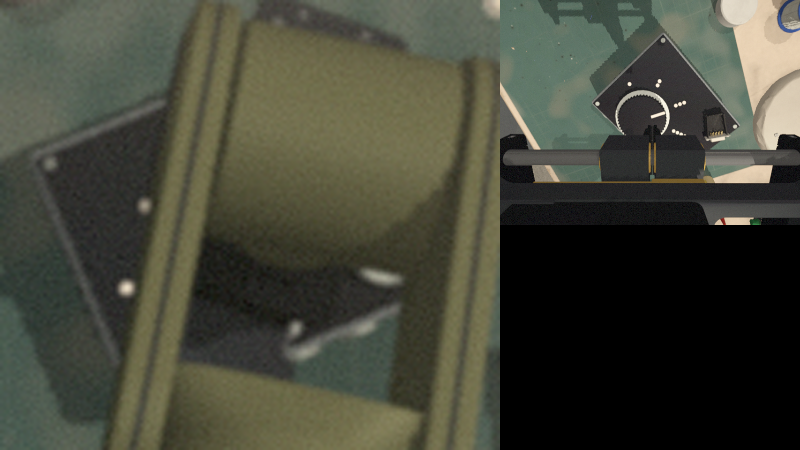

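The wrist inset shows the pointer aimed at the row of three dots. I'll confirm the angle numerically.

```bash
python3 - <<'E'
from h import *
s=readout.read_state();im=cv2.imread("pics/w2.png",0)
_,b=cv2.threshold(im,190,255,0);n,l,st,ce=cv2.connectedComponentsWithStats(b)
for i in range(1,n):
    x,y,w,h,a=st[i]
    if 5<a<600 and 190<x<430 and 150<y<290:
        q=np.argwhere(l==i);P=np.array([wray(s,r,c,.0655 if a>60 else .05)[:2] for r,c in q]);m=P.mean(0)
        u=np.linalg.svd(P-m)[2][0];print(a,ce[i].round(0),m.round(4),"dir",np.degrees(np.arctan2(u[1],u[0])).round(1))
E
```

```text
48 [340. 173.] [ 0.5753 -0.0313] dir -107.3
46 [276. 179.] [ 0.5293 -0.0187] dir -131.9
47 [336. 182.] [ 0.5702 -0.0363] dir -118.0
528 [351. 240.] [ 0.5661 -0.0786] dir -101.6
46 [392. 219.] [ 0.6009 -0.0781] dir -121.8
46 [207. 221.] [ 0.468  -0.0294] dir -23.5
47 [383. 222.] [ 0.5937 -0.078 ] dir -99.6
43 [375. 225.] [ 0.5867 -0.078 ] dir -113.4
111 [250. 256.] [ 0.4917 -0.0632] dir 76.5
173 [337. 245.] [ 0.5547 -0.0779] dir 178.3
10 [258. 279.] [ 0.4852 -0.0867] dir -76.7
42 [370. 279.] [ 0.569  -0.1188] dir -113.7
39 [378. 283.] [ 0.5738 -0.1239] dir -48.5
29 [386. 285.] [ 0.5791 -0.1285] dir -24.6
```

The pointer is collinear with the three-dot row to within about 1.7°, so it sits in the notch. Next I'll go past the key so the wrist camera can see it clear of the fingers.

Emit:
jog_arm --moves '[{"jaw": 1, "tx": -1, "ty": 0.3, "tz": 0, "rx": 0, "ry": 0, "rz": 0}, {"jaw": 1, "tx": -1, "ty": 0.3, "tz": 0, "rx": 0, "ry": 0, "rz": 0}, {"jaw": 1, "tx": -1, "ty": 0.3, "tz": 0, "rx": 0, "ry": 0, "rz": 0}, {"jaw": 1, "tx": -1, "ty": 0.3, "tz": 0, "rx": 0, "ry": 0, "rz": 0}, {"jaw": 1, "tx": -1, "ty": 0.3, "tz": 0, "rx": 0, "ry": 0, "rz": 0}]'

```text
time: 8.28
eef_pos: [0.5358, -0.1777, 0.1432]
eef_rot: [0.823, 0.569, -0.001, -0.001]
ft_force: [-0.3, 0.7, -0.6]
width: 0.0004
grip_force: 0.0
```

Emit:
jog_arm --moves '[{"jaw": 1, "tx": -1, "ty": 0, "tz": 0, "rx": 0, "ry": 0, "rz": 0}, {"jaw": 1, "tx": 0, "ty": 0, "tz": 0, "rx": 0, "ry": 0, "rz": 0}, {"jaw": 1, "tx": 0, "ty": 0, "tz": 0, "rx": 0, "ry": 0, "rz": 0}, {"jaw": 1, "tx": 0, "ty": 0, "tz": 0, "rx": 0, "ry": 0, "rz": 0}, {"jaw": 1, "tx": 0, "ty": 0, "tz": 0, "rx": 0, "ry": 0, "rz": 0}]'

```text
time: 8.7
eef_pos: [0.5298, -0.195, 0.1446]
eef_rot: [0.822, 0.569, -0.0, -0.001]
ft_force: [0.8, -0.2, 0.3]
width: 0.0004
grip_force: 0.0
```

```bash
python3 - <<'E'
from h import *
s,im=look("pics/w3.png");print(s["eef_pos"].round(4),s["eef_rot"].round(4))
for n,z in(("knob_top",.0655),("start_key_top",.06),("dsub_hood",.062)):
    for d in nets.silhouettes(n,"wrist")[:1]:
        cs=max(cv2.findContours(d["mask"].astype(np.uint8),0,1)[0],key=cv2.contourArea)
        e=cv2.fitEllipse(cs);print(n,d["conf"],e,wray(s,e[0][1],e[0][0],z).round(4))
print("dots3 top",ray("top",216.5,373.5,.05),"knob",ray("top",251.25,374.25,.0655))
E
```

```text
[ 0.5298 -0.195   0.1446] [ 8.223e-01  5.690e-01 -2.000e-04 -7.000e-04]
knob_top 0.68 ((253.1136016845703, 76.60411834716797), (116.04649353027344, 127.22003936767578), 161.993408203125) [ 0.5267 -0.0736  0.0655]
start_key_top 0.69 ((328.0937194824219, 191.82061767578125), (33.5843391418457, 34.246864318847656), 28.953907012939453) [ 0.5456 -0.1608  0.06  ]
dsub_hood 0.8 ((432.45330810546875, 104.71185302734375), (57.01261901855469, 80.79685974121094), 177.77085876464844) [ 0.6308 -0.1308  0.062 ]
dots3 top [ 0.58796929 -0.07569006  0.05      ] knob [ 0.52251524 -0.07397106  0.0655    ]
```

View pics/w3.png

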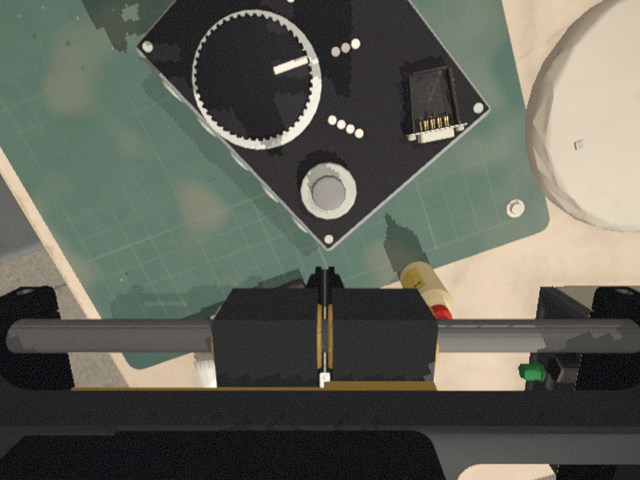

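The pointer, from about (70, 275) to (60, 308), runs straight into the three dots near (48, 345). The hood is undisturbed. The key is at row 192, col 328, giving (0.545, -0.160). Moving over it.

Emit:
jog_arm --moves '[{"jaw": 1, "tx": 0.95, "ty": 0.05, "tz": 0, "rx": 0, "ry": 0, "rz": 0}, {"jaw": 1, "tx": 0.95, "ty": 0.05, "tz": 0.7, "rx": 0, "ry": 0, "rz": 0}, {"jaw": 1, "tx": 0, "ty": 0, "tz": 1, "rx": 0, "ry": 0, "rz": 0}, {"jaw": 1, "tx": 0, "ty": 0, "tz": 1, "rx": 0, "ry": 0, "rz": 0}, {"jaw": 1, "tx": 0, "ty": 0, "tz": 0.5, "rx": 0, "ry": 0, "rz": 0}]'

```text
time: 9.32
eef_pos: [0.5442, -0.1599, 0.0791]
eef_rot: [0.822, 0.569, -0.001, -0.001]
ft_force: [-0.6, 1.6, -0.8]
width: 0.0003
grip_force: 0.0
```

Emit:
jog_arm --moves '[{"jaw": 1, "tx": 0, "ty": 0, "tz": 0, "rx": 0, "ry": 0, "rz": 0}, {"jaw": 1, "tx": 0, "ty": 0, "tz": 0, "rx": 0, "ry": 0, "rz": 0}, {"jaw": 1, "tx": 0, "ty": 0, "tz": 0, "rx": 0, "ry": 0, "rz": 0}, {"jaw": 1, "tx": 0, "ty": 0, "tz": 0, "rx": 0, "ry": 0, "rz": 0}, {"jaw": 1, "tx": 0, "ty": 0, "tz": 0, "rx": 0, "ry": 0, "rz": 0}]'

```text
time: 9.73
eef_pos: [0.5462, -0.1616, 0.083]
eef_rot: [0.823, 0.569, 0.001, 0.001]
ft_force: [-0.1, 0.2, 1.2]
width: 0.0003
grip_force: 0.0
```

Emit:
jog_arm --moves '[{"jaw": 1, "tx": 0.05, "ty": -0.06, "tz": 0.3, "rx": 0, "ry": 0, "rz": 0}, {"jaw": 1, "tx": 0, "ty": 0, "tz": 0.3, "rx": 0, "ry": 0, "rz": 0}, {"jaw": 1, "tx": 0, "ty": 0, "tz": 0, "rx": 0, "ry": 0, "rz": 0}, {"jaw": 1, "tx": 0, "ty": 0, "tz": 0, "rx": 0, "ry": 0, "rz": 0}, {"jaw": 1, "tx": 0, "ty": 0, "tz": 0, "rx": 0, "ry": 0, "rz": 0}]'

```text
time: 10.15
eef_pos: [0.5448, -0.1598, 0.0698]
eef_rot: [0.823, 0.569, 0.0, 0.0]
ft_force: [-0.5, 0.4, 3.6]
width: 0.0002
grip_force: 1.4
```

Emit:
jog_arm --moves '[{"jaw": 1, "tx": 0, "ty": 0, "tz": 0.15, "rx": 0, "ry": 0, "rz": 0}, {"jaw": 1, "tx": 0, "ty": 0, "tz": 0.1, "rx": 0, "ry": 0, "rz": 0}, {"jaw": 1, "tx": 0, "ty": 0, "tz": 0, "rx": 0, "ry": 0, "rz": 0}, {"jaw": 1, "tx": 0, "ty": 0, "tz": 0, "rx": 0, "ry": 0, "rz": 0}, {"jaw": 1, "tx": 0, "ty": 0, "tz": 0, "rx": 0, "ry": 0, "rz": 0}]'

```text
time: 10.57
eef_pos: [0.5449, -0.1599, 0.0662]
eef_rot: [0.823, 0.569, 0.0, 0.0]
ft_force: [-3.3, 0.4, 11.7]
width: 0.0006
grip_force: 5.6
```

Emit:
jog_arm --moves '[{"jaw": 1, "tx": 0, "ty": 0, "tz": 0.06, "rx": 0, "ry": 0, "rz": 0}, {"jaw": 1, "tx": 0, "ty": 0, "tz": 0, "rx": 0, "ry": 0, "rz": 0}, {"jaw": 1, "tx": 0, "ty": 0, "tz": 0, "rx": 0, "ry": 0, "rz": 0}, {"jaw": 1, "tx": 0, "ty": 0, "tz": 0, "rx": 0, "ry": 0, "rz": 0}, {"jaw": 1, "tx": 0, "ty": 0, "tz": 0, "rx": 0, "ry": 0, "rz": 0}]'

```text
time: 10.98
eef_pos: [0.545, -0.1599, 0.066]
eef_rot: [0.823, 0.569, -0.0, -0.0]
ft_force: [-6.2, 2.2, 16.1]
width: 0.0004
grip_force: 8.4
```

Emit:
jog_arm --moves '[{"jaw": 1, "tx": 0, "ty": 0, "tz": -0.2, "rx": 0, "ry": 0, "rz": 0}, {"jaw": 1, "tx": 0, "ty": 0, "tz": -0.2, "rx": 0, "ry": 0, "rz": 0}, {"jaw": 1, "tx": 0, "ty": 0, "tz": 0, "rx": 0, "ry": 0, "rz": 0}, {"jaw": 1, "tx": 0, "ty": 0, "tz": 0, "rx": 0, "ry": 0, "rz": 0}, {"jaw": 1, "tx": 0, "ty": 0, "tz": 0, "rx": 0, "ry": 0, "rz": 0}]'

```text
time: 11.4
eef_pos: [0.5448, -0.1599, 0.071]
eef_rot: [0.823, 0.569, 0.0, 0.0]
ft_force: [2.0, -0.8, 2.5]
width: 0.0002
grip_force: 1.0
```

Emit:
jog_arm --moves '[{"jaw": 1, "tx": 0, "ty": 0, "tz": -0.05, "rx": 0, "ry": 0, "rz": 0}, {"jaw": 1, "tx": 0, "ty": 0, "tz": 0, "rx": 0, "ry": 0, "rz": 0}, {"jaw": 1, "tx": 0, "ty": 0, "tz": 0, "rx": 0, "ry": 0, "rz": 0}, {"jaw": 1, "tx": 0, "ty": 0, "tz": 0, "rx": 0, "ry": 0, "rz": 0}, {"jaw": 1, "tx": 0, "ty": 0, "tz": 0, "rx": 0, "ry": 0, "rz": 0}]'

```text
time: 11.82
eef_pos: [0.5444, -0.1598, 0.0721]
eef_rot: [0.823, 0.569, -0.0, -0.0]
ft_force: [1.1, -0.3, 1.9]
width: 0.0001
grip_force: 0.7
```

The key bottomed firmly at 0.066 and still touched the finger at 0.072 on the way up, so it made the full 6 mm travel. Lifting off and checking.

Emit:
jog_arm --moves '[{"jaw": 1, "tx": 0, "ty": 0, "tz": -1, "rx": 0, "ry": 0, "rz": 0}, {"jaw": 1, "tx": 0, "ty": 0, "tz": -1, "rx": 0, "ry": 0, "rz": 0}, {"jaw": 1, "tx": 0, "ty": 0, "tz": -1, "rx": 0, "ry": 0, "rz": 0}, {"jaw": 1, "tx": -1, "ty": 0, "tz": -1, "rx": 0, "ry": 0, "rz": 0}, {"jaw": 1, "tx": -1, "ty": 0, "tz": 0, "rx": 0, "ry": 0, "rz": 0}]'

```text
time: 12.23
eef_pos: [0.5322, -0.1977, 0.1565]
eef_rot: [0.822, 0.57, 0.001, 0.002]
ft_force: [1.0, -0.0, 0.3]
width: 0.0008
grip_force: 0.0
```

Emit:
jog_arm --moves '[{"jaw": 1, "tx": 0, "ty": 0, "tz": 0, "rx": 0, "ry": 0, "rz": 0}, {"jaw": 1, "tx": 0, "ty": 0, "tz": 0, "rx": 0, "ry": 0, "rz": 0}, {"jaw": 1, "tx": 0, "ty": 0, "tz": 0, "rx": 0, "ry": 0, "rz": 0}, {"jaw": 1, "tx": 0, "ty": 0, "tz": 0, "rx": 0, "ry": 0, "rz": 0}, {"jaw": 1, "tx": 0, "ty": 0, "tz": 0, "rx": 0, "ry": 0, "rz": 0}]'

```text
time: 12.65
eef_pos: [0.5301, -0.1963, 0.1512]
eef_rot: [0.822, 0.569, -0.0, -0.001]
ft_force: [0.3, -0.4, -0.6]
width: 0.0003
grip_force: 0.0
```

```bash
python3 - <<'E'
from h import *
s,im=look("pics/w4.png");print(s["time"],s["eef_pos"],s["ft_force"])
E
```

```text
12.65 [ 0.5300906  -0.19625434  0.15122598] [ 0.28032304 -0.40098741 -0.59880591]
```

View pics/w4.png

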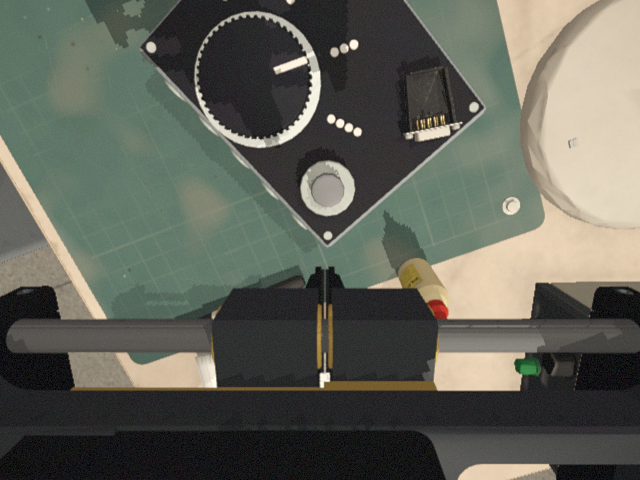

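The pointer (65, 292) still aims at the three dots (48, 345). The key at (190, 327) is up, the hood and bottle have not moved, and the arm is clear. Handing in.

```bash
python3 -c "
from plant import order;print(order.job_done())"
```

```text
the job is handed in; nothing more can be done
None
```

I turned the knob to program three and pressed the start key fully down and let it up; the hood and bottle are unmoved in the last view, the other loose items weren't rechecked but the arm never went near them, and the job is handed in at about 12.7 s.

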